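# Set up the pickup rig and hold the barrel down in its vee

## Robot

A 6-joint arm with a two-finger parallel gripper is mounted at the origin on the work surface. World frame = base frame: x ahead of the robot, y to its left, z up, the work surface at z = 0. Lengths are in m, angles in rad, forces in N, time in s.
With the tool pointing down it reaches from about 0.25 to 0.775 m from the base axis. Payload 4 kg.
Tool frame: the origin (TCP) lies on the centre line of the jaws, within the pads' length; the fingertips stand 25 mm ahead of it and the grasp point (between the pads) lies 6 mm ahead of it; z points along the fingers, y is the line along which they close (so a half turn about z gives the same grasp; the last joint's range is limited). The gripper opens to 94 mm and grips with 3 to 60 N. Pads are 16 mm wide; open, the fingers measure 119 mm over their backs; the gripper's body (75 mm by 177 mm) begins 78 mm behind the grasp point.
Start: joints at [-1.318, 0.087, 1.371, -0, 1.684, -0.103], TCP at [0.192, -0.516, 0.231] pointing down, gripper open.
Joint ranges: [-3.1, 3.1], [-0.76, 2.03], [0.27, 2.55], [-1.08, 4.22], [0.17, 2.65], [-2.57, 2.57]. Speed limits (rad/s): [2.79, 2.79, 3.14, 3.14, 3.14, 3.14].

## Interface

Orientations are given as [roll, pitch, yaw] about the fixed x, y, z axes, in that order (R = Rz(yaw) Ry(pitch) Rx(roll)).
In Python, from bench import sensors, optics, ticket gives the robot as it stands.
- The arm moves only by the tool send_rows, never from a script. Its argument "rows" is a list of rows, each a list of 6 numbers: the shift along the world's x, y, z in mm, then the turn, a rotation vector about the world's x, y, z in rad. In form: [[x, y, z, wx, wy, wz], ...]. A call has 1 to 8 rows; each row shifts and turns the commanded pose from where the row before left it; what a row does not reach is not made up. A row lasts 1/12 s, in which the tool goes at most 41.7 mm and 7.16 degrees, less where a joint would pass 70% of its speed; a pose out of reach is approached as far as the arm can. A call is refused whole if a number of a shift passes 41.7 or a number of a turn 0.125, either way. A call with a gripper value outside its range is refused whole. "grip" is the finger opening in mm, from 0 to 94, set as the call begins (left out, the last holds). The fingers move at their own pace and stop on an object; the grip force is fixed at half the most. Time passes only in rows, so rows that do not move let the fingers close. It gives the time, the measured TCP pose, the force, the opening and the grip force at its end, in the units of the state.
- sensors.get_obs(): the state, without advancing time (a new reading comes with each control period).
- optics.snapshot(name): name is "side" or "top"; returns the picture (480x640x3 uint8, red, green, blue); there is no depth.
- optics.camera_model(name): a dict with "vertical_fov" (degrees; the focal length in pixels is half the picture's height over the tangent of half this angle, whatever the lens; pixels are square), "cx", "cy" (the principal point, pixels), "k1" (the pictures are not rectified: a ray, as slopes to the right and down, at radius r is drawn at 1 + k1 r^2 times it, then the intrinsics apply), "R" (3x3) and "t" (3): a world point X has camera coordinates R X + t. Camera axes: x right, y down, z forward; pixel columns grow to the right and rows downward; lengths in m; the calibration is good to about 2 mm. A picture is of the moment at which its call begins. camera_model takes no time and is no camera call.
- ticket.close_job(): hands the job in; it is judged then, once.
The state is a dict: "time": time; "joint_positions": joint angles; "qvel": joint speeds; "joint_torque": joint torques, N m; "tool_pos": TCP position; "ee_rot": TCP orientation; "wrist_force": force on the tool from outside, world axes, zero at the start; "wrist_torque": the same for the moment, N m; "width": finger opening in m; "finger_force": force on a finger pad.
Only numpy, scipy, OpenCV 4.12 (cv2) and the standard library are available. Lean on these libraries where they do the work, as an engineer would, in place of code of your own. Each camera call takes 0.05 s, during which the arm holds its last target. There are 200 camera calls.

## Task

Loosen the clamp lever of the pickup rig, slide the vee-block carriage along its rail until the vee points at the middle of the rim of the toothed wheel (not the lobed one), and swing the lever fully closed again so that the carriage is clamped there. Then take the steel pickup barrel from the tray and lay it in the vee, lens towards the wheel and about centred end to end, and finish holding it there, pressed down firmly so that it bears on both faces of the vee: do not let go, the trace is being read. Leave the control unit, the multimeter and the screwdriver where they are.

Things in the scene. Friction and masses are not known exactly. Their poses are not given: they have to be found in the camera images.
- rig: Fixed test rig: base plate 300 x 390 x 12 mm; flat T-slot rail along y, 160 mm wide, top at 40 mm; beyond it, 142 mm along x, a shaft parallel to the rail, 83 mm above the bench, with bearing blocks (tops at 103 mm) at y = +-146 mm and a motor (top at 111 mm) at the -y end. Origin on the bench under the rail; x from rail to shaft (away from the robot, turned up to 0.2 rad), y along the rail, z up.
- carriage (a joint): Place of the carriage on the rail in m, -0.105 to 0.105; 0 = vee at the rig's y = 0, grows towards rig +y. Aluminium plate 158 (x) x 70 (y) x 12 mm, top 52.5 mm above the bench. With the lever open it slides against about 4 N and stays where left; with the lever closed it is clamped (holds over 40 N).
- vee_seat (a point): Centre of the axis that a seated 30 mm barrel has, over the middle of the vee block, 25 mm along rig x from the rig's origin line, 83.2 mm above the bench. x along the vee towards the wheels, y along the rail, z up. Moves with the carriage.
- vee_left: Half of the steel vee block on the rig's +y side. The block is 60 mm long (x) and 48 mm wide (y) over its flat upright outer sides, which reach from 58 to 73 mm above the bench and can be gripped from above to move the carriage; its two 45-degree faces end at 76 mm, 7 mm below the seated barrel's axis. Origin: underside of the carriage plate, 25 mm in -x of the block's middle.
- vee_right: The other half of the vee block, on the rig's -y side, with its 45-degree face (origin and axes as vee_left).
- clamp_lever (a joint): Angle of the clamp lever on the carriage's robot-side end, in rad. 0 = fully closed (clamped, on its stop), 1.22 = fully open (on its stop); it grows counter-clockwise seen from above. It grips from 0.6 down, ever tighter to 0. It stays where it is left; turning it takes 2 to 4 N at the ball (a hand that grips the ball must turn with it).
- lever_ball (a point): Centre of the black ball (25 mm across) at the lever's end, 108.5 mm above the bench, 55 mm from the pivot axis. Seen from above the lever points 240 degrees (counter-clockwise from rig x) when closed, 310 degrees when fully open: it lies on the pivot's -y side and swings towards the wheels to open. It stands on an upright stem (10 mm thick); the arm to the pivot runs lower, under 88 mm.
- lever_pivot (a point): Point on the upright axis of the clamp lever, at the height of the ball's centre; 75 mm from the rig's y axis on the robot's side, in the carriage's middle. The hub below it is 23 mm across, up to 79 mm above the bench. It moves with the carriage.
- toothed_wheel: Trigger wheel on the shaft: dark steel disc 80 mm in diameter, 14 mm thick, with many fine teeth all round (one missing). Origin at its centre; y along the shaft, x as the rig's. Does not turn. Its top is 123 mm above the bench. Its place along the shaft varies.
- lobed_wheel: The other wheel on the shaft: same size, but with three broad lobes instead of teeth. Not the one wanted. Origin at its centre.
- pickup: Optical pickup: bright steel barrel 30 mm in diameter, 100 mm long, 0.13 to 0.25 kg; front end with a glass lens in a black ring, rear end with dark rings and a black connector stub (14 mm across, 13 mm long). Origin at the barrel's middle on its axis; x along the axis towards the lens; it may roll about it. Lies level in the tray, axis 21 mm above the bench.
- lens (a point): Centre of the barrel's front face (the lens), 50 mm from the barrel's middle along its x.
- tray: Fixed grey plastic tray 150 (x) x 70 (y) x 14 mm with one open channel along its x, 34 mm wide, floor 6 mm and sides 14 mm above the bench, in which the barrel lies. Origin centre of its underside.
- control_unit: Bystander: cast aluminium engine control unit with a black connector block, about 170 x 210 x 40 mm. Origin centre of its underside.
- multimeter: Bystander: yellow and black multimeter, 78 x 165 x 36 mm, lying flat. Origin centre of its underside.
- screwdriver: Bystander: screwdriver, 160 mm long, lying on the bench. Origin about its middle.
Things that resemble listed ones, but are neither listed nor needed, are in the scene too. There is more than one size of the tray; the job needs the smallest.

How it is judged:
On the way, in this order (a step that is already met when the one before it is completed fails the run):
1. the clamp lever is swung open (past 0.9 rad) (value of joint clamp_lever above 0.9 rad), for 0.1 s.
2. with the lever still loose, the vee stands in front of the toothed wheel (within 5 mm along the rail) (y of vee_seat in the frame of toothed_wheel between -0.005 and 0.005 m and value of joint clamp_lever above 0.6 rad), for 0.2 s.
3. the lever is closed again (below 0.2 rad) with the vee still in front of the toothed wheel (y of vee_seat in the frame of toothed_wheel between -0.005 and 0.005 m and value of joint clamp_lever below 0.2 rad), for 0.2 s.
At the end, for the whole second after the job is handed in: Vee within 5 mm of the toothed wheel's middle along the rail, lever below 0.2 rad; barrel in the vee (axis within 2.5 mm and 0.05 rad of the seat's, middle within 12 mm along it), lens to the wheel, at rest, held by the fingers with over 3 N on each vee face (weight alone: under 2 N) (all of step 3 and x of pickup in the frame of vee_seat between -0.012 and 0.012 m and y of pickup in the frame of vee_seat between -0.0025 and 0.0025 m and z of pickup in the frame of vee_seat between -0.0025 and 0.0025 m and angle between the x axis of pickup and the x axis of vee_seat, either way round below 0.05 rad and x of lens in the frame of vee_seat above 0.03 m and contact force between pickup and vee_left above 3 N and contact force between pickup and vee_right above 3 N and contact force between the fingers and pickup above 3 N and linear speed of pickup below 0.01 m/s); the arm keeps its last pose, push and grip.
It fails at once if the control unit is shoved away (more than 30 mm) (distance of control_unit from where it was at the start of the episode above 0.03 m).
It fails at once if the multimeter is shoved away (more than 30 mm) (distance of multimeter from where it was at the start of the episode above 0.03 m).
It fails at once if the screwdriver is shoved away (more than 30 mm) (distance of screwdriver from where it was at the start of the episode above 0.03 m).
It also fails if it takes over 72 s, if anything falls off the work surface, if the arm or the gripper's body presses on something with over 40 N, if the wrist force passes 120 N, or if a joint passes its speed limit or range.

## Working session

There is one attempt and no reset: what is moved stays moved. The work goes in short steps, Python scripts to look and compute and a tool call to move; the robot and the scene stay as the last step left them, time stands still between calls to the robot, and variables do not carry over. Pictures are saved under pics/ and viewed, at most 10 in all, crops included, and the job is handed in when it is done.

Besides the shell and the picture viewer there is one more tool, called after "Emit:" as name(argument=value, ...) on one line, values as JSON. send_rows: Moves the arm, as the interface text tells. Its arguments: {"type":"object","properties":{"rows":{"type":"array"},"grip":{"type":"number"}},"required":["rows"]}

```bash
mkdir -p pics; cat > h.py <<'E'
import numpy as np, cv2
from bench import sensors, optics, ticket
def cam(n):
    m=optics.camera_model(n); f=240/np.tan(np.radians(m["vertical_fov"])/2)
    return m,f,np.array(m["R"]),np.array(m["t"])
def proj(n,X):
    m,f,R,t=cam(n); c=(R@np.atleast_2d(X).T).T+t; s=c[:,:2]/c[:,2:]
    s=s*(1+m["k1"]*(s**2).sum(1,keepdims=True)); return s*f+[m["cx"],m["cy"]]
def ray(n,p):
    m,f,R,t=cam(n); d=(np.array(p,float)-[m["cx"],m["cy"]])/f; s=d.copy()
    for _ in range(30): s=d/(1+m["k1"]*(s@s))
    return -R.T@t, R.T@np.array([*s,1])
def atz(n,p,z):
    o,d=ray(n,p); return o+d*(z-o[2])/d[2]
E
python3 - <<'E'
from h import *
for n in("top","side"):
    im=optics.snapshot(n)[:,:,::-1]; cv2.imwrite(f"pics/{n}0.png",cv2.resize(im,(800,600),interpolation=cv2.INTER_CUBIC)); cv2.imwrite(f"{n}_raw0.png",im)
    m,f,R,t=cam(n); print(n,m["vertical_fov"],m["k1"],-R.T@t,R[2])
s=sensors.get_obs();print(s)
E
```

```text
top 55.33417047071997 -0.1191321439089928 [0.2800675  0.00586864 1.43623137] [ 0.16265538 -0.01217427 -0.98660783]
side 50.747712253118486 0.022601023467505713 [-0.01222591  0.72958533  0.91049593] [ 0.4219422  -0.60989193 -0.67081787]
{'time': 0.1, 'joint_positions': array([-1.31808174e+00,  8.78764591e-02,  1.37209166e+00, -1.81061265e-05,
        1.68357643e+00, -1.03151455e-01]), 'qvel': array([ 0.00024285, -0.00213776, -0.00112049, -0.00089461,  0.00038904,
        0.00082018]), 'joint_torque': array([ 1.75293644e-03, -3.41251230e+01, -3.03302228e+01,  7.17891078e-02,
        3.03757098e-02, -9.32046078e-05]), 'tool_pos': array([ 0.19147507, -0.51512813,  0.22942951]), 'ee_rot': array([-3.13964928e+00, -1.83084006e-04,  3.55863847e-01]), 'wrist_force': array([ 0.06680269, -0.16081806, -0.30953417]), 'wrist_torque': array([-0.00471917, -0.00117479,  0.00565881]), 'finger_force': 0.0, 'width': 0.09404054792789683}
```

View pics/top0.png

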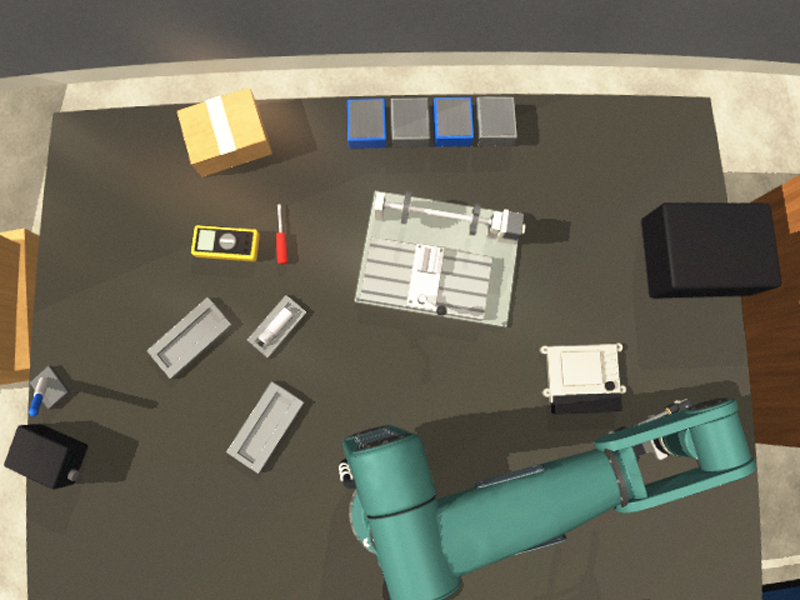

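View pics/side0.png

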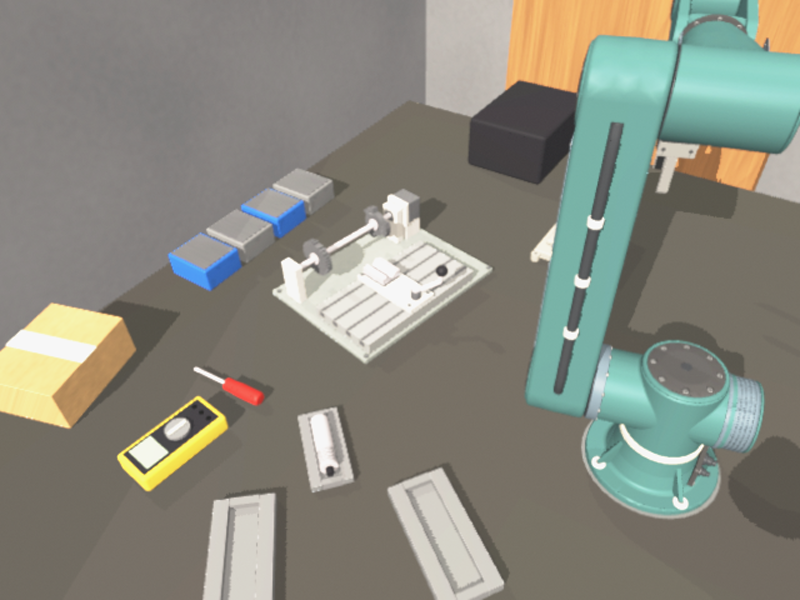

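The top view shows the rig at about (440,258), the barrel in the small tray at (277,326), and the wheels at (405,207) and (475,218), all in 800 px coordinates. I'll enlarge these next.

```bash
python3 - <<'E'
from h import *
t=cv2.imread("top_raw0.png"); s=cv2.imread("side_raw0.png")
cv2.imwrite("pics/c1.png",cv2.resize(t[148:266,280:430],None,fx=5,fy=5,interpolation=cv2.INTER_CUBIC))
a=cv2.resize(s[150:250,215:345],(780,600),interpolation=cv2.INTER_CUBIC)
c=cv2.resize(t[235:287,195:250],None,fx=5,fy=5,interpolation=cv2.INTER_CUBIC)
d=cv2.resize(s[320:395,235:287],None,fx=5,fy=5,interpolation=cv2.INTER_CUBIC)
cv2.imwrite("pics/c2.png",a)
m=np.zeros((375,275+260,3),np.uint8); m[:260,:275]=c; m[:375,275:]=d
cv2.imwrite("pics/c3.png",m)
E
```

```text
(no output)
```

View pics/c1.png

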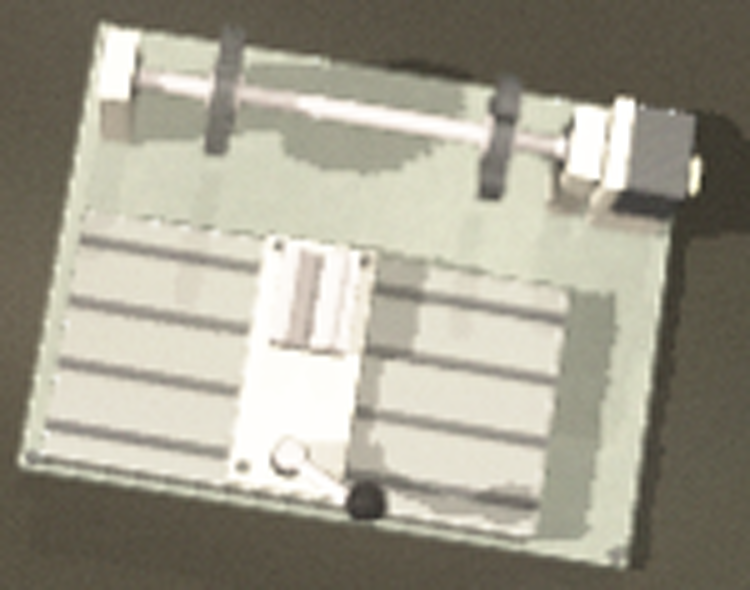

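View pics/c2.png

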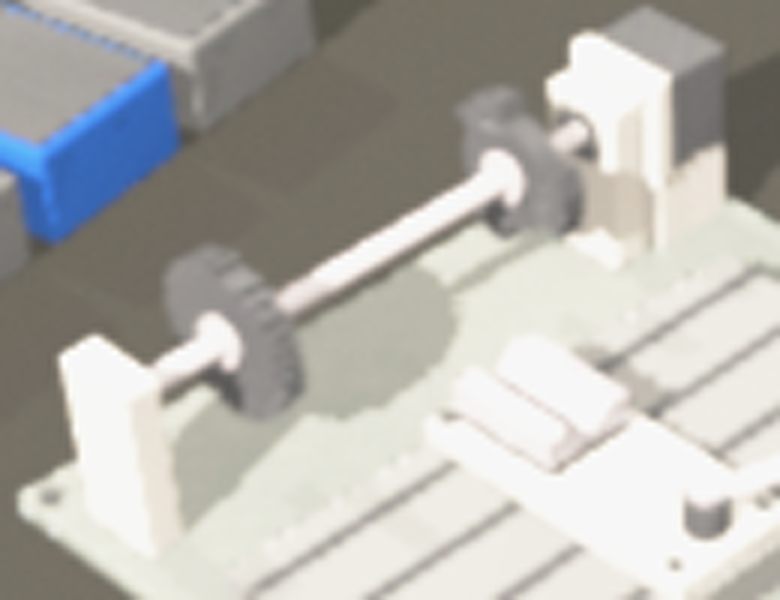

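View pics/c3.png

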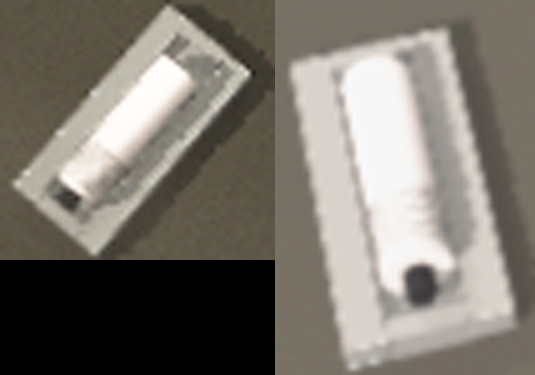

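```bash
cat >> h.py <<'E'
def c1(p): return (np.array(p,float)+.5)/5-.5+[280,148]
def c2(p): return (np.array(p,float)+.5)/6-.5+[215,150]
def c3(p): return (np.array(p,float)+.5)/5-.5+[195,235]
def c3s(p): return (np.array(p,float)-[275,0]+.5)/5-.5+[235,320]
def tri(a,b):
    o1,d1=ray("top",a);o2,d2=ray("side",b)
    k=np.linalg.lstsq(np.c_[d1,-d2],o2-o1,rcond=None)[0]
    p,q=o1+k[0]*d1,o2+k[1]*d2; return (p+q)/2,np.linalg.norm(p-q)*1000
E
python3 - <<'E'
from h import *
np.set_printoptions(precision=4,suppress=True)
C={k:atz("top",c1(p),.012) for k,p in dict(TL=(100,25),BL=(22,465),BR=(627,567)).items()}
print(C, np.linalg.norm(C['TL']-C['BL']),np.linalg.norm(C['BR']-C['BL']))
v=C['BL']-C['BR'];print("yaw from y edge",np.arctan2(-v[0],v[1])); v=C['TL']-C['BL'];print("x edge",np.arctan2(v[1],v[0]))
print("rail corners",[atz("top",c1(p),.04) for p in((83,212),(567,290),(45,463),(533,537))])
print("wheel top end",atz("top",c1((232,30)),.123),"shaft@wheel", atz("top",c1((222,88)),.083),"wheel low end",atz("top",c1((217,150)),.083))
print("side wheel hub", atz("side",c2((228,340)),.083))
print("ball",atz("top",c1((367,500)),.1085),"hub",atz("top",c1((291,456)),.079))
print("vee mid", atz("top",c1((328,252)),.06),atz("top",c1((308,348)),.06))
print("plate corners",[atz("top",c1(p),.0525) for p in((268,238),(377,255),(228,485),(345,497))])
print("tray",[atz("top",c3(p),.014) for p in((168,5),(250,72),(97,255),(13,185))])
T=[atz("top",c3(p),.014) for p in((209,38.5),(55,220))];v=T[0]-T[1];print(np.linalg.norm(v),np.arctan2(v[1],v[0]),sum(T)/2)
print("barrel front",atz("top",c3((177,67)),.028),"rear",atz("top",c3((79,182)),.028),"stub",atz("top",c3((62,200)),.021))
print("side stub tip",atz("side",c3s((421,288)),.021),"front",atz("side",c3s((372,55)),.03))
E
```

```text
{'TL': array([0.8152, 0.0275, 0.012 ]), 'BL': array([0.5243, 0.0836, 0.012 ]), 'BR': array([ 0.4484, -0.2959,  0.012 ])} 0.29622879041778344 0.3870527554561847
yaw from y edge -0.19752660028725158
x edge -0.19052006917640363
rail corners [array([0.6804, 0.0407, 0.04  ]), array([ 0.6217, -0.2629,  0.04  ]), array([0.5204, 0.0678, 0.04  ]), array([ 0.4655, -0.2325,  0.04  ])]
wheel top end [ 0.7681 -0.0538  0.123 ] shaft@wheel [ 0.7453 -0.0481  0.083 ] wheel low end [ 0.7053 -0.0437  0.083 ]
side wheel hub [ 0.7401 -0.0434  0.083 ]
ball [ 0.4812 -0.1239  0.1085] hub [ 0.5137 -0.0821  0.079 ]
vee mid [ 0.6448 -0.1112  0.06  ] [ 0.5842 -0.0964  0.06  ]
plate corners [array([ 0.6568, -0.0747,  0.0525]), array([ 0.6441, -0.1424,  0.0525]), array([ 0.5014, -0.0445,  0.0525]), array([ 0.4919, -0.1159,  0.0525])]
tray [array([0.545 , 0.2601, 0.014 ]), array([0.5007, 0.2081, 0.014 ]), array([0.3879, 0.3047, 0.014 ]), array([0.4331, 0.3581, 0.014 ])]
0.1486394545755381 -0.7139716815735883 [0.4666 0.2826 0.014 ]
barrel front [0.5029 0.2519 0.028 ] rear [0.4324 0.3132 0.028 ] stub [0.4222 0.3254 0.021 ]
side stub tip [0.4196 0.323  0.021 ] front [0.506  0.2469 0.03  ]
```

Emit:
send_rows(rows=[[18, 24.5, 0, 0, 0, 0.031], [18, 24.5, 0, 0, 0, 0.031], [18, 24.5, 0, 0, 0, 0.031], [18, 24.5, 0, 0, 0, 0.031], [18, 24.5, 0, 0, 0, 0.031], [18, 24.5, 0, 0, 0, 0.031], [18, 24.5, 0, 0, 0, 0.031], [18, 24.5, 0, 0, 0, 0.031]], grip=38)

```text
time: 0.77
tool_pos: [0.336, -0.3181, 0.23]
ee_rot: [-3.141, 0.0, 0.605]
wrist_force: [0.4, 0.3, -0.0]
width: 0.0442
finger_force: 0.0
```

Emit:
send_rows(rows=[[18, 24.5, 0, 0, 0, 0.031], [18, 24.5, 0, 0, 0, 0.031], [18, 24.5, 0, 0, 0, 0.031], [18, 24.5, 0, 0, 0, 0.031], [18, 24.5, 0, 0, 0, 0.031], [18, 24.5, 0, 0, 0, 0.031], [18, 24.5, -10, 0, 0, 0.031], [18, 24.5, -10, 0, 0, 0.031]])

```text
time: 1.43
tool_pos: [0.4805, -0.1222, 0.2106]
ee_rot: [3.14, -0.0, 0.853]
wrist_force: [0.7, -0.3, -0.6]
width: 0.0382
finger_force: 0.0
```

Emit:
send_rows(rows=[[0, 0, 0, 0, 0, 0], [0, 0, 0, 0, 0, 0]])

```text
time: 1.6
tool_pos: [0.4793, -0.1223, 0.2091]
ee_rot: [-3.139, 0.002, 0.855]
wrist_force: [0.1, -0.3, -0.1]
width: 0.0382
finger_force: 0.0
```

Emit:
send_rows(rows=[[1.5, -1.6, -15, 0, 0, 0], [0, 0, -20, 0, 0, 0], [0, 0, -20, 0, 0, 0], [0, 0, -12, 0, 0, 0], [0, 0, -12, 0, 0, 0], [0, 0, -12, 0, 0, 0], [0, 0, 0, 0, 0, 0]])

```text
time: 2.18
tool_pos: [0.4796, -0.1252, 0.1171]
ee_rot: [-3.138, 0.002, 0.851]
wrist_force: [0.4, 0.4, -0.3]
width: 0.038
finger_force: 0.0
```

```bash
python3 - <<'E'
from h import *
t=optics.snapshot("top")[:,:,::-1]; s=optics.snapshot("side")[:,:,::-1]
a=cv2.resize(t[190:270,320:400],(400,400),interpolation=cv2.INTER_CUBIC);b=cv2.resize(s[180:260,310:390],(400,400),interpolation=cv2.INTER_CUBIC)
cv2.imwrite("pics/d1.png",np.hstack([a,b]))
E
```

```text
(no output)
```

View pics/d1.png

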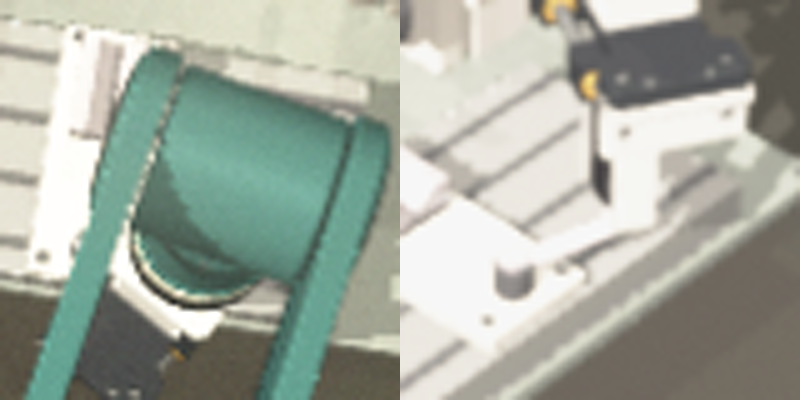

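The side view shows the lever arm running in between the two fingers, so the ball is caged. There is no contact force yet. I'll swing the lever open along its arc.

Emit:
send_rows(rows=[[3.6, -2.8, 0, 0, 0, 0.083], [3.8, -2.5, 0, 0, 0, 0.083], [4.0, -2.2, 0, 0, 0, 0.083], [4.2, -1.9, 0, 0, 0, 0.083], [4.3, -1.5, 0, 0, 0, 0.083], [4.4, -1.2, 0, 0, 0, 0.083], [4.5, -0.8, 0, 0, 0, 0.083], [4.5, -0.4, 0, 0, 0, 0.083]])

```text
time: 2.95
tool_pos: [0.5146, -0.1381, 0.1206]
ee_rot: [3.141, -0.001, 1.52]
wrist_force: [-1.8, 1.2, 0.7]
width: 0.0386
finger_force: 1.0
```

Emit:
send_rows(rows=[[4.6, 0, 0, 0, 0, 0.083], [4.6, 0.3, 0, 0, 0, 0.083], [4.5, 0.7, 0, 0, 0, 0.083], [4.4, 1.1, 0, 0, 0, 0.083], [4.3, 1.4, 0, 0, 0, 0.083], [4.2, 1.8, 0, 0, 0, 0.083], [4.0, 2.1, 0, 0, 0, 0.083], [3.8, 2.5, 0, 0, 0, 0.083]])

```text
time: 3.62
tool_pos: [0.5485, -0.1286, 0.1204]
ee_rot: [-3.141, -0.0, 2.184]
wrist_force: [-5.7, 0.1, -0.1]
width: 0.0378
finger_force: 3.7
```

Emit:
send_rows(rows=[[0, 0, 0, 0, 0, 0], [0, 0, 0, 0, 0, 0]])

```text
time: 3.78
tool_pos: [0.5485, -0.1287, 0.1203]
ee_rot: [-3.141, 0.0, 2.178]
wrist_force: [-4.2, 0.2, 1.2]
width: 0.0382
finger_force: 1.5
```

Emit:
send_rows(rows=[[-3, -1.5, 0, 0, 0, 0], [0, 0, 20, 0, 0, 0], [0, 0, 30, 0, 0, 0], [0, 0, 35, 0, 0, 0], [0, 0, 0, 0, 0, 0]], grip=70)

```text
time: 4.2
tool_pos: [0.5496, -0.1315, 0.2136]
ee_rot: [3.131, 0.013, 2.178]
wrist_force: [0.8, -1.2, 1.6]
width: 0.0677
finger_force: 0.0
```

```bash
python3 - <<'E'
from h import *
o=sensors.get_obs();print(o['joint_positions'],o['tool_pos'],o['ee_rot'])
E
```

```text
[-3.35508448e-01  1.12409296e-01  1.37662788e+00  7.36538862e-04
  1.63549111e+00 -9.43042009e-01] [ 0.54963994 -0.13145899  0.21363283] [3.13097546 0.01337962 2.17831275]
```

Emit:
send_rows(rows=[[8, 3.6, -5, 0, 0, 0.096], [8, 3.6, -5, 0, 0, 0.096], [8, 3.6, -5, 0, 0, 0.096], [8, 3.6, -5, 0, 0, 0.096], [8, 3.6, -5, 0, 0, 0.096], [8, 3.6, -5, 0, 0, 0.096], [8, 3.6, -5, 0, 0, 0.096], [8, 3.6, -5, 0, 0, 0.096]])

```text
time: 4.87
tool_pos: [0.6109, -0.1013, 0.1647]
ee_rot: [3.141, 0.003, 2.951]
wrist_force: [-0.0, -0.4, 0.8]
width: 0.0699
finger_force: 0.0
```

Emit:
send_rows(rows=[[0, 0, 0, 0, 0, 0], [0, 0, -15, 0, 0, 0], [0, 0, -15, 0, 0, 0], [0, 0, 0, 0, 0, 0]])

```text
time: 5.2
tool_pos: [0.6082, -0.1012, 0.1316]
ee_rot: [3.141, -0.004, 2.945]
wrist_force: [0.4, -0.6, -0.4]
width: 0.0698
finger_force: 0.0
```

Emit:
send_rows(rows=[[4, -1, -12, 0, 0, 0], [1, 0, -12, 0, 0, 0], [0, 0, -12, 0, 0, 0], [0, 0, -12, 0, 0, 0], [0, 0, -1, 0, 0, 0], [0, 0, 0, 0, 0, 0]])

```text
time: 5.7
tool_pos: [0.6138, -0.1021, 0.0837]
ee_rot: [3.141, -0.003, 2.948]
wrist_force: [0.5, -0.9, 0.1]
width: 0.0701
finger_force: 0.0
```

Emit:
send_rows(rows=[[0, 0, 0, 0, 0, 0], [0, 0, 0, 0, 0, 0], [0, 0, 0, 0, 0, 0], [0, 0, 0, 0, 0, 0], [0, 0, 0, 0, 0, 0], [0, 0, 0, 0, 0, 0]], grip=44)

```text
time: 6.2
tool_pos: [0.6154, -0.102, 0.0864]
ee_rot: [3.141, 0.002, 2.948]
wrist_force: [0.8, 1.5, 2.6]
width: 0.0475
finger_force: 30.0
```

Emit:
send_rows(rows=[[1.8, 9.4, 0, 0, 0, 0], [1.8, 9.4, 0, 0, 0, 0], [1.8, 9.4, 0, 0, 0, 0], [1.8, 9.4, 0, 0, 0, 0], [1.8, 9.4, 0, 0, 0, 0], [1.8, 9.4, 0, 0, 0, 0], [1.8, 9.4, 0, 0, 0, 0], [1.8, 9.4, 0, 0, 0, 0]])

```text
time: 6.87
tool_pos: [0.6303, -0.0266, 0.0864]
ee_rot: [-3.141, 0.003, 2.948]
wrist_force: [0.4, -3.9, 4.3]
width: 0.048
finger_force: 30.0
```

Emit:
send_rows(rows=[[0, 0, 0, 0, 0, 0], [0, 0, 0, 0, 0, 0]])

```text
time: 7.03
tool_pos: [0.6307, -0.0244, 0.0864]
ee_rot: [3.138, 0.003, 2.95]
wrist_force: [4.2, 3.2, 4.6]
width: 0.0474
finger_force: 30.0
```

```bash
python3 - <<'E'
from h import *
o=sensors.get_obs();print(o['joint_positions'],o['tool_pos'],o['ee_rot'])
for n in("top","side"): cv2.imwrite(n+"1.png",optics.snapshot(n)[:,:,::-1])
t=cv2.imread("top1.png"); s=cv2.imread("side1.png")
a=cv2.resize(t[145:265,280:360],(400,600),interpolation=cv2.INTER_CUBIC);b=cv2.resize(s[160:280,215:295],(400,600),interpolation=cv2.INTER_CUBIC)
cv2.imwrite("pics/e1.png",np.hstack([a,b]))
E
```

```text
[-0.13020314  0.32920895  1.37326036  0.00342652  1.435786   -1.50951208] [ 0.63067096 -0.02438428  0.08640821] [3.13799780e+00 3.12225811e-03 2.94964411e+00]
```

View pics/e1.png

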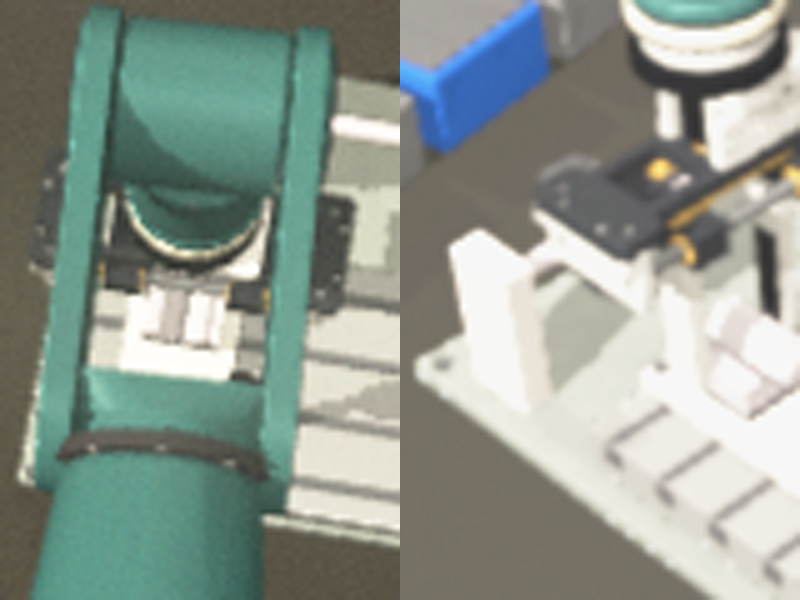

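The arm hides the wheel in both views. I'll release, back off towards -y, and look again.

Emit:
send_rows(rows=[[0, 0, 0, 0, 0, 0], [0, 0, 0, 0, 0, 0], [0, 0, 0, 0, 0, 0], [0, 0, 25, 0, 0, 0], [0, 0, 35, 0, 0, 0], [0, 0, 35, 0, 0, 0], [-15, -35, 20, 0, 0, -0.1], [-20, -35, 10, 0, 0, -0.1]], grip=70)

```text
time: 7.8
tool_pos: [0.5958, -0.0954, 0.213]
ee_rot: [3.14, 0.004, 2.747]
wrist_force: [1.0, -0.2, 0.9]
width: 0.0702
finger_force: 0.0
```

Emit:
send_rows(rows=[[-20, -35, 0, 0, 0, -0.1], [-20, -35, 0, 0, 0, -0.1], [-20, -35, 0, 0, 0, -0.1], [-20, -35, 0, 0, 0, -0.1], [-20, -35, 0, 0, 0, -0.1], [0, 0, 0, 0, 0, -0.06], [0, 0, 0, 0, 0, 0]])

```text
time: 8.38
tool_pos: [0.4926, -0.2727, 0.2087]
ee_rot: [-3.141, -0.003, 2.182]
wrist_force: [0.0, 0.1, -0.2]
width: 0.0701
finger_force: 0.0
```

```bash
python3 - <<'E'
from h import *
o=sensors.get_obs();print(o['joint_positions'],o['tool_pos'],o['ee_rot'])
for n in("top","side"): cv2.imwrite(n+"2.png",np.mean([optics.snapshot(n)[:,:,::-1].astype(float) for _ in range(3)],0).astype(np.uint8))
t=cv2.imread("top2.png"); s=cv2.imread("side2.png")
a=cv2.resize(t[150:250,290:357],(402,600),interpolation=cv2.INTER_CUBIC);b=cv2.resize(s[170:270,228:294],(396,600),interpolation=cv2.INTER_CUBIC)
cv2.imwrite("pics/e2.png",np.hstack([a,b]))
E
```

```text
[-6.06423277e-01  1.23588524e-01  1.37403459e+00  3.89822544e-04
  1.64703618e+00 -1.21782138e+00] [ 0.49262231 -0.27265056  0.20865069] [-3.14089736e+00 -3.01196720e-03  2.18222248e+00]
```

View pics/e2.png

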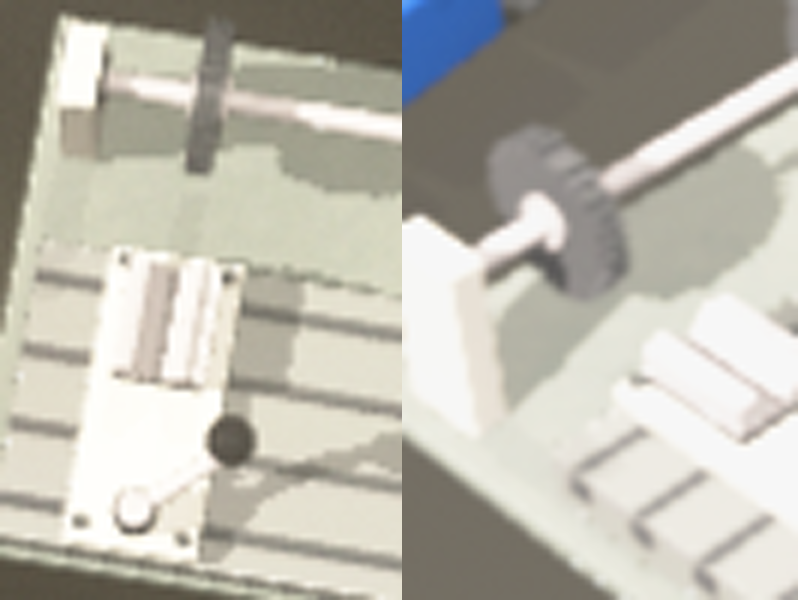

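```bash
python3 - <<'E'
from h import *
from scipy.optimize import least_squares
np.set_printoptions(precision=4,suppress=True)
a=lambda p:(np.array(p,float)+.5)/6-.5+[290,150]
b=lambda p:(np.array(p,float)-[402,0]+.5)/6-.5+[228,170]
yaw=-.194;E=np.array([[np.cos(yaw),-np.sin(yaw)],[np.sin(yaw),np.cos(yaw)]])
rig=lambda X:E.T@X[:2]
for l,n,p,z in [("apex far","top",a((180,262)),.062),("apex near","top",a((164,384)),.062),
 ("plateL far","top",a((108,248)),.0525),("plateR far","top",a((245,268)),.0525),("plateL near","top",a((66,540)),.0525),("plateR near","top",a((202,560)),.0525),
 ("hub","top",a((134,510)),.079),("ball","top",a((231,441)),.1085),
 ("wheel rim near","top",a((200,165)),.083),("wheel rim top","top",a((215,60)),.121),("rim far","top",a((219,22)),.11),
 ("apex far side","side",b((705,362)),.062),("apex near side","side",b((740,437)),.062)]:
    X=atz(n,p,z);print(l,X,rig(X))
# wheel fit to side/top: project model rim for candidate y
ox=.598
def P(n,x,y,z): return proj(n,[[*(E@[x,y]),z]])[0]
for y in(.090,.095,.1):
  print(y,"top crop near rim edges",[(P("top",ox+.102,y+s,.083)-[290,150])*6 for s in(-.007,.007)],"top rim",[(P("top",ox+.142,y+s,.123)-[290,150])*6 for s in(-.007,.007)])
  print("  side front rim",[(P("side",ox+.102,y+s,.083)-[228,170])*6+[402,0] for s in(-.007,.007)],"toprim",[(P("side",ox+.142,y+s,.123)-[228,170])*6+[402,0] for s in(-.007,.007)],"bottom",[(P("side",ox+.142,y+s,.043)-[228,170])*6+[402,0] for s in(-.007,.007)])
E
```

```text
apex far [ 0.6616 -0.0322  0.062 ] [0.6554 0.096 ]
apex near [ 0.5972 -0.0219  0.062 ] [0.5902 0.0936]
plateL far [0.6728 0.0049 0.0525] [0.6593 0.1345]
plateR far [ 0.6601 -0.0662  0.0525] [0.6605 0.0624]
plateL near [0.5191 0.0305 0.0525] [0.5035 0.13  ]
plateR near [ 0.5068 -0.0387  0.0525] [0.5047 0.0597]
hub [ 0.5288 -0.0045  0.079 ] [0.5198 0.0975]
ball [ 0.5567 -0.0532  0.1085] [0.5565 0.0552]
wheel rim near [ 0.707  -0.0435  0.083 ] [0.7021 0.0937]
wheel rim top [ 0.7499 -0.0515  0.121 ] [0.7457 0.0941]
rim far [ 0.7741 -0.0547  0.11  ] [0.7701 0.0956]
apex far side [ 0.6405 -0.0212  0.062 ] [0.6325 0.1027]
apex near side [0.599  0.0093 0.062 ] [0.586  0.1246]
0.09 top crop near rim edges [array([217.3417, 169.7234]), array([190.3931, 165.3558])] top rim [array([232.6225,  70.3493]), array([205.0622,  65.9036])]
  side front rim [array([629.9318, 233.1805]), array([605.5961, 247.7367])] toprim [array([561.4981, 122.3896]), array([536.6764, 136.4007])] bottom [array([580.8139, 264.7409]), array([557.065 , 278.9546])]
0.095 top crop near rim edges [array([207.7162, 168.1623]), array([180.771 , 163.7986])] top rim [array([222.7784,  68.76  ]), array([195.2216,  64.3193])]
  side front rim [array([621.2712, 238.361 ]), array([596.8397, 252.9739])] toprim [array([552.6647, 127.3761]), array([527.7448, 141.4419])] bottom [array([572.3611, 269.8001]), array([548.5217, 284.0674])]
0.1 top crop near rim edges [array([198.0917, 166.6026]), array([171.1502, 162.2428])] top rim [array([212.9356,  67.1724]), array([185.3825,  62.7367])]
  side front rim [array([612.5765, 243.5616]), array([588.0486, 258.2317])] toprim [array([543.7964, 132.382 ]), array([518.7776, 146.5028])] bottom [array([563.8762, 274.8783]), array([539.9458, 289.1995])]
```

Emit:
send_rows(rows=[[17, 31, 0, 0, 0, 0.096], [17, 31, 0, 0, 0, 0.096], [17, 31, 0, 0, 0, 0.096], [17, 31, 0, 0, 0, 0.096], [17, 31, 0, 0, 0, 0.096], [17, 31, 0, 0, 0, 0.096], [17, 31, 0, 0, 0, 0.096], [17, 31, 0, 0, 0, 0.096]])

```text
time: 9.35
tool_pos: [0.6313, -0.0199, 0.2099]
ee_rot: [3.141, 0.0, 2.963]
wrist_force: [0.6, -0.8, -0.1]
width: 0.07
finger_force: 0.0
```

Emit:
send_rows(rows=[[0, 0, 0, 0, 0, 0], [0, 0, -30, 0, 0, 0], [0, 0, -20, 0, 0, 0], [0, 0, -20, 0, 0, 0], [0, 0, 0, 0, 0, 0], [0, 0, 0, 0, 0, 0]])

```text
time: 9.85
tool_pos: [0.6297, -0.0224, 0.1385]
ee_rot: [-3.141, -0.003, 2.957]
wrist_force: [0.3, -0.0, 0.3]
width: 0.07
finger_force: 0.0
```

Emit:
send_rows(rows=[[-1, -1, -15, 0, 0, -0.005], [0, 0, -15, 0, 0, 0], [0, 0, -15, 0, 0, 0], [0, 0, -11, 0, 0, 0], [0, 0, 0, 0, 0, 0], [0, 0, 0, 0, 0, 0]])

```text
time: 10.35
tool_pos: [0.6299, -0.024, 0.0846]
ee_rot: [3.141, 0.001, 2.951]
wrist_force: [0.8, 0.3, 0.7]
width: 0.0701
finger_force: 0.0
```

Emit:
send_rows(rows=[[0, 0, 0, 0, 0, 0], [0, 0, 0, 0, 0, 0], [0, 0, 0, 0, 0, 0], [0, 0, 0, 0, 0, 0], [0, 0, 0, 0, 0, 0], [0, 0, 0, 0, 0, 0]], grip=44)

```text
time: 10.85
tool_pos: [0.6302, -0.0245, 0.085]
ee_rot: [-3.141, 0.002, 2.951]
wrist_force: [-0.1, -1.4, 3.0]
width: 0.0477
finger_force: 30.0
```

Emit:
send_rows(rows=[[0, 0, 0, 0, 0, 0]])

```text
time: 10.93
tool_pos: [0.6302, -0.0245, 0.085]
ee_rot: [-3.141, 0.002, 2.951]
wrist_force: [-0.6, -1.3, 4.3]
width: 0.0478
finger_force: 30.0
```

Emit:
send_rows(rows=[[0, 0, 0, 0, 0, 0]])

```text
time: 11.02
tool_pos: [0.6302, -0.0245, 0.085]
ee_rot: [-3.141, 0.002, 2.951]
wrist_force: [-0.5, -2.5, 4.8]
width: 0.0476
finger_force: 30.0
```

Emit:
send_rows(rows=[[-0.3, -1.5, 0, 0, 0, 0], [-0.3, -1.5, 0, 0, 0, 0], [0, 0, 0, 0, 0, 0], [0, 0, 0, 0, 0, 0], [0, 0, 0, 0, 0, 0]])

```text
time: 11.43
tool_pos: [0.6299, -0.0259, 0.085]
ee_rot: [3.14, 0.002, 2.951]
wrist_force: [0.5, 2.4, 5.5]
width: 0.0477
finger_force: 30.0
```

Emit:
send_rows(rows=[[-0.3, -1.5, 0, 0, 0, 0], [0, 0, 0, 0, 0, 0], [0, 0, 0, 0, 0, 0]])

```text
time: 11.68
tool_pos: [0.6297, -0.0272, 0.085]
ee_rot: [3.139, 0.002, 2.951]
wrist_force: [0.4, 3.2, 4.7]
width: 0.0475
finger_force: 30.0
```

Emit:
send_rows(rows=[[0, 0, 0, 0, 0, 0], [0, 0, 0, 0, 0, 0], [0, 0, 0, 0, 0, 0], [0, 0, 25, 0, 0, 0], [0, 0, 35, 0, 0, 0], [0, 0, 35, 0, 0, 0], [-15, -35, 20, 0, 0, -0.1], [-20, -35, 10, 0, 0, -0.1]], grip=70)

```text
time: 12.35
tool_pos: [0.596, -0.0969, 0.2119]
ee_rot: [3.14, 0.006, 2.75]
wrist_force: [0.5, -1.2, 0.2]
width: 0.07
finger_force: 0.0
```

Emit:
send_rows(rows=[[-20, -35, 0, 0, 0, -0.1], [-20, -35, 0, 0, 0, -0.1], [-20, -35, 0, 0, 0, -0.1], [-20, -35, 0, 0, 0, -0.1], [-20, -35, 0, 0, 0, -0.1], [0, 0, 0, 0, 0, -0.06], [0, 0, 0, 0, 0, 0]], grip=38)

```text
time: 12.93
tool_pos: [0.4927, -0.2743, 0.2075]
ee_rot: [-3.141, -0.002, 2.185]
wrist_force: [1.1, 0.4, -0.3]
width: 0.038
finger_force: 0.0
```

```bash
python3 - <<'E'
from h import *
im=np.mean([optics.snapshot("top")[:,:,::-1].astype(float) for _ in range(3)],0).astype(np.uint8);cv2.imwrite("top3.png",im)
t2=cv2.imread("top2.png")
# sub-pixel shift of the vee region / wheel region between the pictures
g=lambda i,r:cv2.cvtColor(i[r[0]:r[1],r[2]:r[3]],cv2.COLOR_BGR2GRAY).astype(np.float32)
for r in((190,216,305,332),(222,248,300,335),(152,182,318,334)):
    print(r,cv2.phaseCorrelate(g(t2,r),g(im,r),cv2.createHanningWindow((r[3]-r[2],r[1]-r[0]),cv2.CV_32F)))
cv2.imwrite("pics/e3.png",cv2.resize(im[150:250,290:357],(536,800//1),interpolation=cv2.INTER_CUBIC)[:600])
print(sensors.get_obs()['tool_pos'],sensors.get_obs()['ee_rot'])
E
```

```text
(190, 216, 305, 332) ((0.9778015321174376, 0.659855110093833), 0.9574707702354148)
(222, 248, 300, 335) ((0.6568997193457875, 0.6176260766451414), 0.970567351015507)
(152, 182, 318, 334) ((-0.001259875165667168, -0.03273023389314922), 0.9898694650580485)
[ 0.49441167 -0.27166587  0.20778878] [ 3.14130788e+00 -1.03895341e-03  2.19303663e+00]
```

View pics/e3.png

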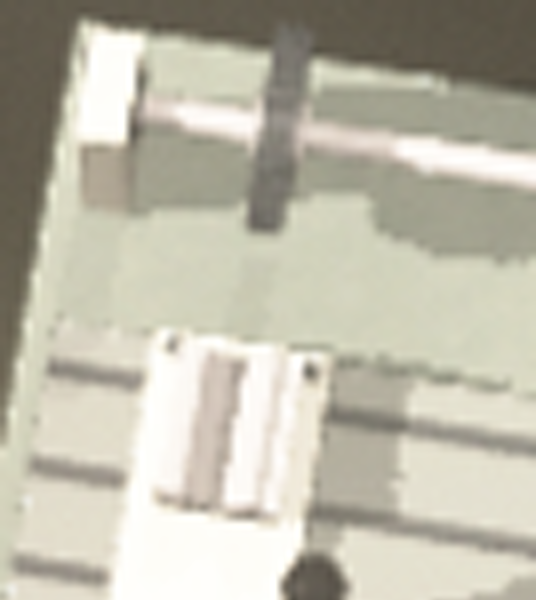

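The vee axis extended meets the wheel rim at about (266,225) and the rim's middle is at about (265,225), so they are aligned to about 1 mm. Next I'll cage the ball and close the lever.

Emit:
send_rows(rows=[[7.7, 27, 0, 0, 0, -0.014], [7.7, 27, 0, 0, 0, -0.014], [7.7, 27, 0, 0, 0, -0.014], [7.7, 27, 0, 0, 0, -0.014], [7.7, 27, 0, 0, 0, -0.014], [7.7, 27, 0, 0, 0, -0.014], [7.7, 27, 0, 0, 0, -0.014], [7.7, 27, -10, 0, 0, -0.014]])

```text
time: 13.75
tool_pos: [0.5573, -0.0534, 0.2004]
ee_rot: [3.138, 0.003, 2.082]
wrist_force: [-0.2, -0.7, 0.6]
width: 0.0377
finger_force: 0.0
```

Emit:
send_rows(rows=[[0, 0, -20, 0, 0, 0], [0, 0, -20, 0, 0, 0], [0, 0, 0, 0, 0, 0], [0, 0, 0, 0, 0, 0]])

```text
time: 14.08
tool_pos: [0.5551, -0.0547, 0.157]
ee_rot: [-3.139, -0.002, 2.082]
wrist_force: [-0.6, -0.1, 0.9]
width: 0.0382
finger_force: 0.0
```

Emit:
send_rows(rows=[[1, -1.3, -13, 0, 0, 0], [0, 0, -13, 0, 0, 0], [0, 0, -12, 0, 0, 0], [0, 0, 0, 0, 0, 0], [0, 0, 0, 0, 0, 0]])

```text
time: 14.5
tool_pos: [0.5568, -0.0576, 0.1204]
ee_rot: [-3.141, -0.0, 2.079]
wrist_force: [-0.2, 0.2, 0.9]
width: 0.0381
finger_force: 0.0
```

Emit:
send_rows(rows=[[-4.1, -2.1, 0, 0, 0, -0.084], [-4.3, -1.7, 0, 0, 0, -0.084], [-4.4, -1.3, 0, 0, 0, -0.084], [-4.5, -1.0, 0, 0, 0, -0.084], [-4.6, -0.6, 0, 0, 0, -0.084], [-4.6, -0.2, 0, 0, 0, -0.084], [-4.6, 0.2, 0, 0, 0, -0.084], [-4.6, 0.6, 0, 0, 0, -0.084]])

```text
time: 15.17
tool_pos: [0.5225, -0.0641, 0.1218]
ee_rot: [3.137, -0.0, 1.403]
wrist_force: [2.9, -0.0, -2.0]
width: 0.0377
finger_force: 1.3
```

Emit:
send_rows(rows=[[-4.5, 0.9, 0, 0, 0, -0.084], [-4.4, 1.3, 0, 0, 0, -0.084], [-4.3, 1.7, 0, 0, 0, -0.084], [-4.1, 2.0, 0, 0, 0, -0.084], [-3.9, 2.4, 0, 0, 0, -0.084], [-3.7, 2.7, 0, 0, 0, -0.084], [-3.5, 3.0, 0, 0, 0, -0.084], [-3.2, 3.3, 0, 0, 0, -0.084]])

```text
time: 15.83
tool_pos: [0.4906, -0.0483, 0.1217]
ee_rot: [3.136, 0.0, 0.73]
wrist_force: [2.5, -4.1, -2.6]
width: 0.0382
finger_force: 2.2
```

Emit:
send_rows(rows=[[0, 0, 0, 0, 0, 0], [0, 0, 0, 0, 0, 0]])

```text
time: 16.0
tool_pos: [0.4903, -0.0476, 0.1217]
ee_rot: [3.138, -0.0, 0.737]
wrist_force: [0.2, -4.4, -0.1]
width: 0.0381
finger_force: 1.6
```

Emit:
send_rows(rows=[[-1.4, 1.5, 0, 0, 0, -0.03], [-1.4, 1.6, 0, 0, 0, -0.03], [-1.4, 1.6, 0, 0, 0, -0.03], [0, 0, 0, 0, 0, 0], [0, 0, 0, 0, 0, 0]])

```text
time: 16.42
tool_pos: [0.4871, -0.044, 0.1216]
ee_rot: [3.135, -0.001, 0.646]
wrist_force: [3.1, -6.9, -1.7]
width: 0.0381
finger_force: 3.6
```

Emit:
send_rows(rows=[[-1.3, 1.5, 0, 0, 0, -0.02], [0, 0, 0, 0, 0, 0], [0, 0, 0, 0, 0, 0]])

```text
time: 16.67
tool_pos: [0.4871, -0.0436, 0.1217]
ee_rot: [3.131, -0.002, 0.626]
wrist_force: [5.9, -9.0, -4.3]
width: 0.0378
finger_force: 5.7
```

Emit:
send_rows(rows=[[3, -3.5, 0, 0, 0, 0], [2, -2, 0, 0, 0, 0], [0, 0, 20, 0, 0, 0], [0, 0, 35, 0, 0, 0], [0, 0, 35, 0, 0, 0], [-5, 25, 10, 0, 0, 0.1], [-5, 35, 0, 0, 0, 0.12], [-5, 35, 0, 0, 0, 0.12]])

```text
time: 17.33
tool_pos: [0.4745, 0.0504, 0.2225]
ee_rot: [3.14, -0.003, 0.97]
wrist_force: [0.2, 0.5, -0.3]
width: 0.0382
finger_force: 0.0
```

Emit:
send_rows(rows=[[0, 35, 0, 0, 0, 0.12], [0, 35, 0, 0, 0, 0.12], [0, 35, 0, 0, 0, 0.12], [0, 35, 0, 0, 0, 0.12], [0, 35, 0, 0, 0, 0.12], [0, 35, 0, 0, 0, 0.12], [-5, 25, 0, 0, 0, 0.12], [0, 0, 0, 0, 0, 0.12]], grip=60)

```text
time: 18.0
tool_pos: [0.4673, 0.2893, 0.2201]
ee_rot: [-3.141, -0.004, 1.938]
wrist_force: [-0.4, -1.8, -0.5]
width: 0.0599
finger_force: 0.0
```

Emit:
send_rows(rows=[[0, 0, 0, 0, 0, 0.12], [0, 0, 0, 0, 0, 0.12], [0, 0, 0, 0, 0, 0.12], [0, 0, 0, 0, 0, 0.12], [0, 0, 0, 0, 0, 0], [0, 0, 0, 0, 0, 0]])

```text
time: 18.5
tool_pos: [0.4688, 0.2847, 0.2205]
ee_rot: [3.141, -0.001, 2.403]
wrist_force: [-0.5, -0.1, -0.2]
width: 0.0604
finger_force: 0.0
```

```bash
python3 - <<'E'
from h import *
o=sensors.get_obs();print(o['joint_positions'],o['tool_pos'],o['ee_rot'])
im=optics.snapshot("top")[:,:,::-1];cv2.imwrite("top4.png",im)
t3=cv2.imread("top3.png");g=lambda i,r:cv2.cvtColor(i[r[0]:r[1],r[2]:r[3]],cv2.COLOR_BGR2GRAY).astype(np.float32)
for r in((190,216,305,332),(152,182,318,334)):
    print(r,cv2.phaseCorrelate(g(t3,r),g(im,r),cv2.createHanningWindow((r[3]-r[2],r[1]-r[0]),cv2.CV_32F)))
h=im[215:255,290:345]; d=np.argwhere(h.max(2)<50); print("dark",len(d),d.mean(0)[::-1]+[290,215])
c=d.mean(0)[::-1]+[290,215]; print("ball",atz("top",c,.1085))
E
```

```text
[ 4.41753055e-01  8.58909926e-02  1.39191818e+00  1.06916947e-03
  1.66393615e+00 -3.90369757e-01] [0.46875079 0.28467728 0.22045309] [ 3.14132870e+00 -1.04253872e-03  2.40301863e+00]
(190, 216, 305, 332) ((0.5933676546323419, 0.5061806701780593), 1.0014437302967485)
(152, 182, 318, 334) ((0.07931287056836478, 0.04948409752292093), 0.9771908238530159)
dark 0 [nan nan]
ball [nan nan nan]<stdin>:7: RuntimeWarning: Mean of empty slice.
  ret = um.true_divide(
<stdin>:8: RuntimeWarning: Mean of empty slice.
```

```bash
python3 - <<'E'
from h import *
I=[cv2.cvtColor(cv2.imread(f"top{k}.png"),cv2.COLOR_BGR2GRAY).astype(int) for k in(2,3,4)]
for r in(200,206,210,220,228):
    for i in I: print(r,i[r,298:334])
i=cv2.imread("top4.png").max(2); h=i[212:256,288:345]; print(h.min()); d=np.argwhere(h<70); c=d.mean(0)[::-1]+[288,212]; print(len(d),c,atz("top",c,.1085))
E
```

```text
200 [219 219 221 220 220 220 221 220 232 251 254 254 252 249 248 239 197 199
 204 190 187 248 250 251 247 209 230 246 230 234 235 231 138 149 155 164]
200 [218 218 220 220 220 220 222 221 220 238 254 254 253 250 249 248 237 197
 200 202 189 186 249 250 250 242 225 249 246 228 234 230 203 146 156 166]
200 [223 221 226 225 227 225 226 226 226 242 254 254 254 251 250 249 239 203
 205 207 195 194 251 252 251 245 230 251 248 230 238 234 208 150 166 168]
206 [220 219 220 220 221 222 221 232 251 254 254 252 249 247 238 196 202 201
 191 190 249 250 250 247 222 246 245 219 234 235 234 172 175 176 175 176]
206 [220 220 221 221 220 221 220 221 238 254 254 253 251 249 246 229 197 200
 199 176 190 249 250 249 242 225 249 246 228 233 231 214 175 174 176 175]
206 [223 225 225 225 224 226 224 225 240 254 254 254 252 250 249 233 202 203
 207 179 196 251 251 251 245 227 250 248 231 237 235 218 181 179 180 182]
210 [204 193 188 164 164 162 164 231 254 254 253 249 248 239 201 198 203 193
 179 238 249 250 248 223 227 248 244 234 234 229 180 176 177 174 176 175]
210 [205 193 187 167 163 160 152 187 248 25
[... 536 characters left out ...]
 99  91  94 121 183 224]
220 [176 183 192 213 216 228 246 254 254 254 253 253 253 254 253 254 254 254
 254 253 253 253 253 253 253 252 245 245 238 180 183 185 181 186 195 193]
228 [222 223 223 230 250 254 254 254 254 254 254 254 254 254 254 254 254 254
 254 254 253 247 251 252 252 248 234 197 182 167 163 178 209 196 194 180]
228 [222 223 222 222 234 252 254 254 254 254 254 254 254 254 254 254 254 254
 254 254 254 253 248 251 252 252 248 234 193 170 163 164 163 174 192 178]
228 [226 226 227 228 237 253 254 254 254 254 254 254 240 240 240 240 241 241
 239 238 240 240 240 240 239 239 238 228 152 174 171 172 167 159 156 144]
51
58 [325.13793103 246.79310345] [ 0.48590341 -0.04205222  0.1085    ]
```

Emit:
send_rows(rows=[[-1, -1, -30, 0, 0, 0.025], [-1, -1, -30, 0, 0, 0], [0, 0, -30, 0, 0, 0], [0, 0, -30, 0, 0, 0], [0, 0, -20, 0, 0, 0], [0, 0, -15, 0, 0, 0], [0, 0, -12, 0, 0, 0], [0, 0, 0, 0, 0, 0]])

```text
time: 19.22
tool_pos: [0.4652, 0.2814, 0.0503]
ee_rot: [-3.137, -0.003, 2.429]
wrist_force: [0.2, 0.2, -0.5]
width: 0.0601
finger_force: 0.0
```

Emit:
send_rows(rows=[[0, 0, 0, 0, 0, 0], [0, 0, 0, 0, 0, 0]])

```text
time: 19.38
tool_pos: [0.4679, 0.2827, 0.0546]
ee_rot: [3.139, 0.001, 2.429]
wrist_force: [-0.5, -0.6, 0.1]
width: 0.06
finger_force: 0.0
```

Emit:
send_rows(rows=[[0, 0, -6, 0, 0, 0], [0, 0, -5, 0, 0, 0], [0, 0, 0, 0, 0, 0], [0, 0, 0, 0, 0, 0]])

```text
time: 19.72
tool_pos: [0.4668, 0.2821, 0.042]
ee_rot: [-3.141, -0.0, 2.43]
wrist_force: [-0.3, -0.2, -0.1]
width: 0.0602
finger_force: 0.0
```

Emit:
send_rows(rows=[[0, 0, 0, 0, 0, 0]])

```text
time: 19.8
tool_pos: [0.4671, 0.2822, 0.0424]
ee_rot: [3.141, 0.0, 2.43]
wrist_force: [-0.5, 0.1, 1.0]
width: 0.0599
finger_force: 0.0
```

Emit:
send_rows(rows=[[0, 0, 0, 0, 0, 0]])

```text
time: 19.88
tool_pos: [0.4672, 0.2823, 0.0425]
ee_rot: [3.141, 0.0, 2.43]
wrist_force: [0.6, -0.4, 0.6]
width: 0.0599
finger_force: 0.0
```

Emit:
send_rows(rows=[[0, 0, -1.2, 0, 0, 0], [0, 0, 0, 0, 0, 0], [0, 0, 0, 0, 0, 0]])

```text
time: 20.13
tool_pos: [0.467, 0.2822, 0.041]
ee_rot: [3.142, -0.0, 2.43]
wrist_force: [-0.5, -0.0, 0.7]
width: 0.0597
finger_force: 0.0
```

Emit:
send_rows(rows=[[0, 0, 0, 0, 0, 0], [0, 0, 0, 0, 0, 0], [0, 0, 0, 0, 0, 0], [0, 0, 0, 0, 0, 0], [0, 0, 0, 0, 0, 0], [0, 0, 0, 0, 0, 0], [0, 0, 0, 0, 0, 0]], grip=20)

```text
time: 20.72
tool_pos: [0.467, 0.2821, 0.041]
ee_rot: [-3.141, 0.0, 2.43]
wrist_force: [-0.4, -1.5, -0.7]
width: 0.0293
finger_force: 30.0
```

Emit:
send_rows(rows=[[0, 0, 0, 0, 0, 0], [0, 0, 15, 0, 0, 0], [0, 0, 25, 0, 0, 0], [0, 0, 0, 0, 0, 0], [0, 0, 0, 0, 0, 0], [0, 0, 0, 0, 0, 0]])

```text
time: 21.22
tool_pos: [0.4665, 0.282, 0.08]
ee_rot: [-3.141, -0.001, 2.43]
wrist_force: [-0.2, -0.4, -1.6]
width: 0.0293
finger_force: 30.0
```

Emit:
send_rows(rows=[[0, 0, 35, 0, 0, 0], [0, 0, 35, 0, 0, 0], [5, -10, 35, 0, 0, 0], [10, -20, 35, 0, 0, 0.04], [13, -25, 0, 0, 0, 0.04], [13, -25, 0, 0, 0, 0.04], [13, -25, 0, 0, 0, 0.04], [13, -25, 0, 0, 0, 0.04]])

```text
time: 21.88
tool_pos: [0.5339, 0.151, 0.2191]
ee_rot: [-3.14, -0.002, 2.632]
wrist_force: [0.2, 0.4, -0.8]
width: 0.0293
finger_force: 30.0
```

Emit:
send_rows(rows=[[13, -25, 0, 0, 0, 0.04], [13, -25, 0, 0, 0, 0.04], [13, -25, 0, 0, 0, 0.04], [13, -25, 0, 0, 0, 0.04], [13, -25, 0, 0, 0, 0.04], [13, -25, 0, 0, 0, 0.04], [12, -20, 0, 0, 0, 0.04], [5, -9, 0, 0, 0, 0.04]])

```text
time: 22.55
tool_pos: [0.6294, -0.0298, 0.2178]
ee_rot: [-3.14, -0.004, 2.949]
wrist_force: [-0.4, 0.4, -1.2]
width: 0.0292
finger_force: 30.0
```

Emit:
send_rows(rows=[[0, 0, 0, 0, 0, 0.04], [0, 0, 0, 0, 0, 0], [0, 0, 0, 0, 0, 0], [0, 0, 0, 0, 0, 0], [0, 0, 0, 0, 0, 0]])

```text
time: 22.97
tool_pos: [0.6287, -0.0262, 0.2205]
ee_rot: [3.141, -0.001, 2.99]
wrist_force: [-1.5, -1.2, -1.8]
width: 0.0293
finger_force: 30.0
```

Emit:
send_rows(rows=[[0.4, -1, -25, 0, 0, -0.039], [0, 0, -25, 0, 0, 0], [0, 0, -20, 0, 0, 0], [0, 0, -15, 0, 0, 0], [0, 0, -12, 0, 0, 0], [0, 0, -8, 0, 0, 0], [0, 0, 0, 0, 0, 0], [0, 0, 0, 0, 0, 0]])

```text
time: 23.63
tool_pos: [0.6296, -0.0276, 0.1163]
ee_rot: [3.141, 0.0, 2.951]
wrist_force: [0.1, 1.0, -1.8]
width: 0.0294
finger_force: 30.0
```

Emit:
send_rows(rows=[[0, 0, 0, 0, 0, 0], [0, 0, 0, 0, 0, 0], [0, 0, 0, 0, 0, 0]])

```text
time: 23.88
tool_pos: [0.6302, -0.0279, 0.1175]
ee_rot: [3.141, 0.002, 2.951]
wrist_force: [0.9, -0.7, -2.3]
width: 0.0289
finger_force: 30.0
```

Emit:
send_rows(rows=[[-0.3, 0.5, -5, 0, 0, 0], [0, 0, -4, 0, 0, 0], [0, 0, -3, 0, 0, 0], [0, 0, 0, 0, 0, 0], [0, 0, 0, 0, 0, 0], [0, 0, 0, 0, 0, 0]])

```text
time: 24.38
tool_pos: [0.629, -0.0273, 0.1038]
ee_rot: [-3.141, -0.001, 2.951]
wrist_force: [0.2, -1.2, -0.5]
width: 0.029
finger_force: 30.0
```

Emit:
send_rows(rows=[[0, 0, -1.5, 0, 0, 0], [0, 0, -1, 0, 0, 0], [0, 0, 0, 0, 0, 0], [0, 0, 0, 0, 0, 0], [0, 0, 0, 0, 0, 0]])

```text
time: 24.8
tool_pos: [0.6294, -0.0271, 0.1032]
ee_rot: [3.141, 0.001, 2.951]
wrist_force: [-2.5, 0.0, 4.8]
width: 0.0292
finger_force: 30.0
```

Emit:
send_rows(rows=[[0, 0, -1.5, 0, 0, 0], [0, 0, -1.5, 0, 0, 0], [0, 0, 0, 0, 0, 0], [0, 0, 0, 0, 0, 0], [0, 0, 0, 0, 0, 0]])

```text
time: 25.22
tool_pos: [0.6294, -0.0271, 0.1031]
ee_rot: [3.141, 0.003, 2.951]
wrist_force: [-6.7, 1.8, 14.6]
width: 0.0291
finger_force: 30.0
```

Emit:
send_rows(rows=[[0, 0, 0, 0, 0, 0], [0, 0, 0, 0, 0, 0], [0, 0, 0, 0, 0, 0]])

```text
time: 25.47
tool_pos: [0.6294, -0.0271, 0.1031]
ee_rot: [3.141, 0.003, 2.951]
wrist_force: [-6.5, 1.6, 14.1]
width: 0.0294
finger_force: 30.0
```

```bash
python3 - <<'E'
from h import *
o=sensors.get_obs();print(o['wrist_force'],o['wrist_torque'],o['tool_pos'])
t=optics.snapshot("top")[:,:,::-1]; s=optics.snapshot("side")[:,:,::-1]
a=cv2.resize(t[150:250,290:357],(402,600),interpolation=cv2.INTER_CUBIC);b=cv2.resize(s[180:280,243:309],(396,600),interpolation=cv2.INTER_CUBIC)
cv2.imwrite("pics/f1.png",np.hstack([a,b]))
E
```

```text
[-6.50304535  1.58767825 14.12802029] [ 0.33152599  1.07972928 -0.02200805] [ 0.62944104 -0.02709884  0.10309199]
```

View pics/f1.png

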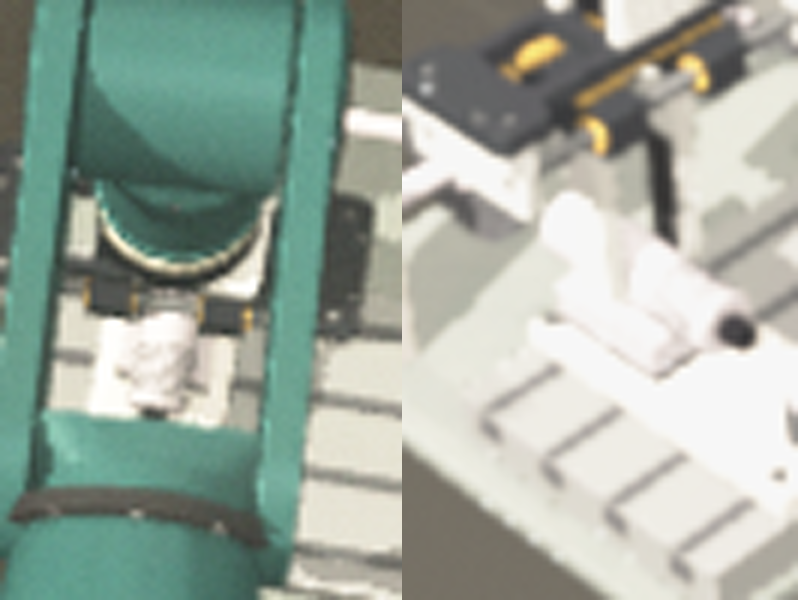

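The barrel lies in the vee with the stub towards the robot at (735,330), so the lens faces the wheel. The press is about 16 N and there is almost no side load. Handing in now.

```bash
python3 -c "
from bench import ticket
print(ticket.close_job())"
```

```text
the job is handed in; nothing more can be done
None
```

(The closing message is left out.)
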